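# Roll the adjuster wheel until the guide pointer meets the gauge tab

### The arm

A 7-joint arm with a two-finger parallel gripper is mounted at the origin on a cart in front of the work surface, level with it; the furniture and walls round the work are solid. World frame = base frame: x ahead of the robot, y to its left, z up, the work surface at z = 0. Lengths are in m, angles in rad, forces in N, time in s.
With the tool pointing down it reaches from about 0.425 to 1.025 m from the base axis. Payload 3.6 kg.
Tool frame: the origin (TCP) lies at the centre of the arm's flange, where the gripper is bolted on; the fingertips stand 173 mm ahead of it and the grasp point (between the pads) lies 155 mm ahead of it; z points along the fingers, y is the line along which they close (so a half turn about z gives the same grasp; the last joint's range is limited). The gripper opens to 85 mm and grips with 20 to 120 N. Pads are 22 mm wide; open, the fingers measure 114 mm over their backs; the gripper's body (76 mm by 85 mm) begins 54 mm behind the grasp point. The pads swing forward as they close: fully open they stand 13 mm farther back than shut.
Start: joints at [1.157, 0.591, 0.048, 1.609, -0.033, 0.943, -0.034], TCP at [0.229, -0.688, 0.405] pointing down, gripper open.
Joint ranges: [-2.69, 2.69], [-0.47, 2.24], [-1.27, 1.36], [0.19, 2.51], [-1.53, 4.68], [0.08, 2.07], [-3.09, 3.09]. Speed limits (rad/s): [2.57, 2.57, 3.14, 3.14, 3.14, 3.14, 3.14].

### API

Orientations are given as a unit quaternion [x, y, z, w].
In Python, from cell import observe, eyes, r gives the robot as it stands. The module is installed in compiled form; this text tells all that it offers.
- The arm moves only by the tool move_arm, never from a script. Its argument "moves" is a list that holds one entry, the list of rows, each a list of 5 numbers: the shift along the tool's x, y, z in cm, then the turn about the tool's z in rad, then the closure in counts, from 0 (fully open) to 255 (shut). In form: [[[tx, ty, tz, spin, claw], ...]]. A call has 1 to 8 rows; each row shifts and turns the commanded pose from where the row before left it, along the tool's axes as they then stand; what a row does not reach is not made up. A row lasts 1/8 s, in which the tool goes at most 62.5 mm and 10.7 degrees, less where a joint would pass 70% of its speed; a pose out of reach is approached as far as the arm can. A call is refused whole if a number of a shift passes 6.25 or a number of a turn 0.188, either way. A call with a gripper value outside its range is refused whole. The fingers move at their own pace and stop on an object; "newtons" is the grip in N (left out, the last holds). Time passes only in rows, so rows that do not move let the fingers close. It gives the time, the measured TCP pose, the force, the opening and the grip force at its end, in the units of the state.
- observe(): the state, without advancing time (a new reading comes with each control period).
- eyes.capture(name): name is "scene" or "top" or "wrist"; returns (picture, depth): 384x512x3 uint8, red, green, blue; 384x512 float32, m along the optical axis (not along the pixel's ray), 0 where there is no reading.
- eyes.get_calibration(name): a dict with "K" (3x3 intrinsics, pixels), "eye" and "rotation" of the camera in the world; the wrist camera has in their place "T_tool_cam" (4x4, takes a point from camera to tool coordinates, whose origin is the TCP and whose axes are the flange's). Camera axes: x right, y down, z forward; pixel columns grow to the right and rows downward; lengths in m; the calibration is good to about 2 mm. A picture is of the moment at which its call begins: read the wrist's pose just before it. get_calibration takes no time and is no camera call.
- r.finish_job(): hands the job in; it is judged then, once.
Trained networks look in the newest picture that a camera, given by its name, has taken for a name from the list of things; names that differ only in an ending like _2 or _b are one class to them, and where a whole thing is asked for, a point or a joint stands for the part that bears it (a point fixed in the world has none). Each returns a list of dicts, best first, with "conf" (0 to 1); they miss things now and then, are a little off and sometimes report something else, mostly with a low value. They report only what shows in the picture. A call takes as long as a camera call.
- eyes.search_frame(camera, target): "location" ([column, row] in pixels, amid what is visible of it).
The state is a dict: "clock": time; "qpos": joint angles; "qd": joint speeds; "joint_efforts": joint torques, N m; "ee_pos": TCP position; "orientation": TCP orientation; "wrist_force": force on the tool from outside, world axes, zero at the start; "wrist_torque": the same for the moment, N m; "finger_gap": finger opening in m; "grip_force": force on a finger pad.
Only numpy, scipy, OpenCV 4.12 (cv2) and the standard library are available. Lean on these libraries where they do the work, as an engineer would, in place of code of your own. Each camera call takes 0.05 s, during which the arm holds its last target. There are 200 camera calls.

### The job

Set the roll-width guide for the next label roll: with a fingertip, roll the ribbed black adjuster wheel so that the sliding guide closes toward the fixed fence and its thin pointer stops opposite the gauge tab on the scale rail, within the tab's width, then take the hand away. Move the guide only through the wheel, never by pushing the guide itself, and leave the label roll, bolt, paper core and glue stick standing where they are; nothing is to be gripped or lifted.

Things in the scene. Friction and masses are not known exactly. Their poses are not given: they have to be found in the camera images.
- roll_guide: Fixed fixture, aluminium base 150 (x) x 235 (y, -130 to +105) x 10 mm. Origin at bench height, mid-depth; x away from the robot at yaw 0, z up, y along its rods to the fixed fence (grey plate, 62 mm high, inner face y=+75). Wheel at x=-40, y=-85 between two grey cheeks 62 mm high, 60 long in y, 41 mm over both. Scale rail x=-63..-41, y=-20..80, top 24 mm high. Nothing is higher than 70 mm.
- adjuster_wheel: Black wheel, 64 mm across its 24 ribs, 22 wide; origin mid-axle, 38 mm above the bench; axle fixed along roll_guide's x; frame turns with it. Only its top 8 mm clear the cheeks. Stroking over the top along roll_guide's +y slides the guide +y (closes), back opens: 10 mm per rad, 1 mm per about 3.2 mm of stroke. Stays where left (about 1 N at rim). It usually takes several strokes.
- wheel_top (a point): Highest point of the wheel, over the ribs, mid-width: 70 mm above the bench. Does not turn with the wheel; axes as roll_guide. A fingertip drawn across here 1 to 2 mm below this height turns the wheel: about 0.5 rad a stroke if level, 1 rad or more if it follows the rim (32 mm radius) 0.5 rad before and past the top.
- sliding_guide: Grey upright plate 85 x 8 mm, 64 mm high, on two rods, with foot, pointer and a toothed rack (10 mm wide, top 57 mm high) running 115 mm back along -y past the wheel, 30 mm to the +x side of the wheel's middle. Slides along roll_guide's y only, 45 mm from the start (y=-15 mm) toward the fence. Origin at bench height on its inner face; axes as roll_guide. Not to be pushed directly.
- pointer (a point): Tip of the guide's pointer, top edge: thin dark steel blade (2 mm thick in y, 12 mm long in x) over the scale rail, 37.5 mm above the bench, at the same roll_guide y as the guide's inner face. Axes as roll_guide.
- gauge_mark (a point): Top edge, mid-width, of the gauge tab: dark steel tab 6 mm wide in y, 37 mm high, clamped fixed on the robot-side half of the scale rail. Axes as roll_guide. The pointer passes just beside it, on its +x side. It stands 10 to 24 mm from the pointer's starting place, toward the fence.
- label_roll: Bystander: printed label roll, 101 mm in diameter, 62 mm high, standing on its flat end beyond the fence. Origin at its underside.
- bolt: Bystander: bolt standing on its head, 15 mm wide, 35 mm high, beside the wheel end of the fixture. Origin at its underside.
- paper_core: Bystander: brown paper core, 41 mm in diameter, 58 mm high, standing upright. Origin at its underside.
- glue_stick: Bystander: glue stick, 26 mm in diameter, 93 mm high, standing upright behind the fixture. Origin at its underside.

How it is judged:
On the way:
1. a fingertip touches the adjuster wheel (contact force between the fingers and adjuster_wheel above 0.3 N), for 0.05 s.
At the end, for the whole second after the job is handed in: The pointer stands within 3 mm of the middle of the gauge tab along the scale (within the tab's 6 mm width), the guide is at rest, and the label roll, bolt, paper core and glue stick stand upright within 15 mm of where they were (y of pointer in the frame of gauge_mark between -0.003 and 0.003 m and linear speed of sliding_guide below 0.003 m/s and distance of each of label_roll, bolt, paper_core, glue_stick from where it was at the start of the episode below 0.015 m and angle between each of label_roll, bolt, paper_core, glue_stick's own z axis and vertical below 0.2 rad); the robot touches nothing.
It fails at once if the hand or arm pushes the sliding guide directly (over 1.5 N) (contact force between any of the fingers, the arm and sliding_guide above 1.5 N).
It fails at once if the label roll is shifted more than 15 mm, tipped or lifted (distance of label_roll from where it was at the start of the episode above 0.015 m or angle between label_roll's own z axis and vertical above 0.2 rad).
It fails at once if the upright bolt is shifted more than 15 mm, tipped or lifted (distance of bolt from where it was at the start of the episode above 0.015 m or angle between bolt's own z axis and vertical above 0.2 rad).
It fails at once if the paper core is shifted more than 15 mm, tipped or lifted (distance of paper_core from where it was at the start of the episode above 0.015 m or angle between paper_core's own z axis and vertical above 0.2 rad).
It fails at once if the glue stick is shifted more than 15 mm, tipped or lifted (distance of glue_stick from where it was at the start of the episode above 0.015 m or angle between glue_stick's own z axis and vertical above 0.2 rad).
It also fails if it takes over 45 s, if anything falls off the work surface, if the arm or the gripper's body presses on something with over 40 N, if the wrist force passes 120 N, or if a joint passes its speed limit or range.

## Working session

There is one attempt and no reset: what is moved stays moved. The work goes in short steps, Python scripts to look and compute and a tool call to move; the robot and the scene stay as the last step left them, time stands still between calls to the robot, and variables do not carry over. Pictures are saved under pics/ and viewed, at most 10 in all, crops included, and the job is handed in when it is done.

Besides the shell and the picture viewer there is one more tool, called after "Call:" as name(argument=value, ...) on one line, values as JSON. move_arm: Moves the arm, as the interface text tells. Its arguments: {"type":"object","properties":{"moves":{"type":"array"},"newtons":{"type":"number"}},"required":["moves"]}

```bash
mkdir -p pics; cat > h.py <<'E'
from cell import observe, eyes, r
import numpy as np, cv2
from scipy.spatial.transform import Rotation as R
def cam(name):
    c=eyes.get_calibration(name); K=np.array(c["K"])
    if name=="wrist":
        s=observe(); T=np.eye(4); T[:3,:3]=R.from_quat(s["orientation"]).as_matrix(); T[:3,3]=s["ee_pos"]
        M=T@np.array(c["T_tool_cam"]); return K,M[:3,3],M[:3,:3]
    return K,np.array(c["eye"]),np.array(c["rotation"])
def ray(C,p):
    K,e,Rm=C; return Rm@np.linalg.inv(K)@np.array([p[0],p[1],1.])
def atz(C,p,z):
    d=ray(C,p); return C[1]+d*(z-C[1][2])/d[2]
def proj(C,P):
    K,e,Rm=C; q=(np.asarray(P)-e)@Rm@K.T; return q[...,:2]/q[...,2:]
def save(n,im): cv2.imwrite(f"pics/{n}.png",im[...,::-1])
E
python3 - <<'E'
from h import *
np.set_printoptions(precision=4,suppress=True)
s=observe(); print(s["clock"],s["ee_pos"],s["orientation"],s["finger_gap"])
ims=[]
for n in("scene","top"):
    C=cam(n); print(n,C)
    im,d=eyes.capture(n); np.save(n+"_d.npy",d); np.save(n+".npy",im); save(n,im)
    for t in("roll_guide","adjuster_wheel","wheel_top","sliding_guide","pointer","gauge_mark","label_roll","bolt","paper_core","glue_stick"):
        o=eyes.search_frame(n,t)
        for q in o[:2]:
            u,v=q["location"]; z=d[int(v),int(u)]; P=C[1]+ray(C,(u,v))*z
            print(t,round(q["conf"],2),np.round(q["location"],1),P)
E
```

```text
0.0 [ 0.2285 -0.6876  0.4036] [ 0.9872  0.1597 -0.0002 -0.0011] 0.0854615562978642
scene (array([[433.6259,   0.    , 255.3692],
       [  0.    , 433.6259, 183.6051],
       [  0.    ,   0.    ,   1.    ]]), array([ 0.0579, -0.5213,  0.4518]), array([ 0.7813, -0.3351,  0.2048, -0.4851]))Traceback (most recent call last):
  File "<stdin>", line 11, in <module>
  File "h.py", line 11, in ray
    K,e,Rm=C; return Rm@np.linalg.inv(K)@np.array([p[0],p[1],1.])
                     ~~^~~~~~~~~~~~~~~~~
ValueError: matmul: Input operand 1 has a mismatch in its core dimension 0, with gufunc signature (n?,k),(k,m?)->(n?,m?) (size 3 is different from 4)
```

```bash
sed -i 's/return K,np.array(c\["eye"\]),np.array(c\["rotation"\])/return K,np.array(c["eye"]),R.from_quat(c["rotation"]).as_matrix()/' h.py
python3 - <<'E'
from h import *
np.set_printoptions(precision=4,suppress=True)
for n in("scene","top"):
    C=cam(n); print(n,C[1],C[2][:,2])
    im,d=eyes.capture(n); np.save(n+"_d.npy",d); np.save(n+".npy",im); save(n,im)
    for t in("roll_guide","adjuster_wheel","sliding_guide","pointer","gauge_mark","label_roll","bolt","paper_core","glue_stick"):
        o=eyes.search_frame(n,t)
        for q in o[:2]:
            u,v=q["location"]; z=d[int(v),int(u)]; P=C[1]+ray(C,(u,v))*z
            print(t,round(q["conf"],2),np.round(q["location"],1),P)
print(observe()["clock"])
a=np.load("scene.npy");b=np.load("top.npy")
save("both",cv2.resize(np.vstack([a,b]),(800*3//4,900*3//4))[:600] if 0 else cv2.resize(np.hstack([a,b]),(800,300)))
E
```

```text
scene [ 0.0579 -0.5213  0.4518] [ 0.6452  0.6208 -0.4453]
roll_guide 0.64 [229.7 211.7] [ 0.5123 -0.0198  0.0599]
adjuster_wheel 0.94 [249.4 213.7] [ 0.5302 -0.0518  0.061 ]
sliding_guide 0.85 [244.8 195.2] [0.6026 0.0327 0.0394]
pointer 0.74 [242.4 198.8] [0.5903 0.0271 0.038 ]
gauge_mark 0.48 [203.8 218. ] [0.503  0.0441 0.0245]
label_roll 0.64 [172.1 170.7] [0.5528 0.2072 0.0558]
paper_core 0.7 [322.2 222.5] [ 0.6176 -0.1479  0.0441]
paper_core 0.56 [247.5 193.4] [0.6114 0.0336 0.0398]
glue_stick 0.94 [258.7 166.8] [0.6826 0.0694 0.0649]
top [0.4087 0.0004 0.8975] [ 0.2082  0.0226 -0.9778]
roll_guide 0.89 [240.9 204.6] [0.5652 0.0526 0.0076]
adjuster_wheel 0.65 [274.  221.7] [ 0.5247 -0.0267  0.0694]
sliding_guide 0.59 [255.5 195. ] [0.5854 0.0202 0.0389]
pointer 0.64 [255.7 195.7] [0.5839 0.0196 0.0386]
label_roll 0.91 [152.7 183.3] [0.5926 0.2654 0.0127]
label_roll 0.57 [230.4 150.5] [0.6662 0.084  0.0962]
bolt 0.17 [155.4 184. ] [0.5939 0.262  0.0017]
paper_core 0.83 [328.2 178.7] [ 0.6486 -0.1461  0.0127]
glue_stick 0.57 [232.8 149.9] [0.6691 0.0793 0.0929]
glue_stick 0.32 [244.8 202.7] [0.5603 0.0412 0.0649]
1.1
```

View pics/scene.png

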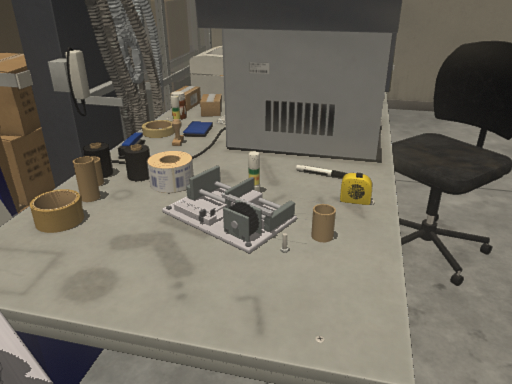

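View pics/top.png

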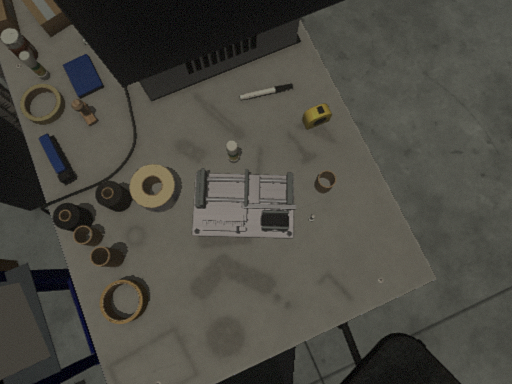

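```bash
python3 - <<'E'
from h import *
np.set_printoptions(precision=4,suppress=True)
n="top";C=cam(n);d=np.load(n+"_d.npy");im=np.load(n+".npy")
vv,uu=np.mgrid[0:384,0:512]; P=C[1]+(np.stack([uu,vv,np.ones_like(uu)],-1)@np.linalg.inv(C[0]).T@C[2].T)*d[...,None]
m=((P[...,2]>.005)&(uu>170)&(uu<310)&(vv>160)&(vv<250)&(d>0)).astype(np.uint8)
nl,lab,st,ce=cv2.connectedComponentsWithStats(m,connectivity=4); k=1+st[1:,4].argmax(); print(st[k])
g=P[lab==k]; 
rect=cv2.minAreaRect((g[:,:2]*1000).astype(np.float32)); print(rect)
low=g[(g[:,2]<.014)]; print(cv2.minAreaRect((low[:,:2]*1000).astype(np.float32)))
hi=P[(P[...,2]>.03)&(lab==k)]; print(np.median(P[150:250,180:300][m[150:250,180:300]==0][:,2]))
w=P[216:226,266:284]; print("wheel max z",w[...,2].max(), w.reshape(-1,3)[w[...,2].reshape(-1).argsort()[-12:]].mean(0))
c=im[155:255,180:330]; save("topc",cv2.resize(c,(800,533),interpolation=cv2.INTER_CUBIC))
E
```

```text
[ 192  168  104   71 6363]
((564.6307373046875, 47.38202667236328), (151.79176330566406, 235.4253387451172), 4.586092472076416)
((564.5943603515625, 47.313812255859375), (151.54364013671875, 235.4664306640625), 4.459076404571533)
0.0009457825385762453
wheel max z 0.8975420986308906 [ 0.517  -0.0256  0.1406]
```

View pics/topc.png

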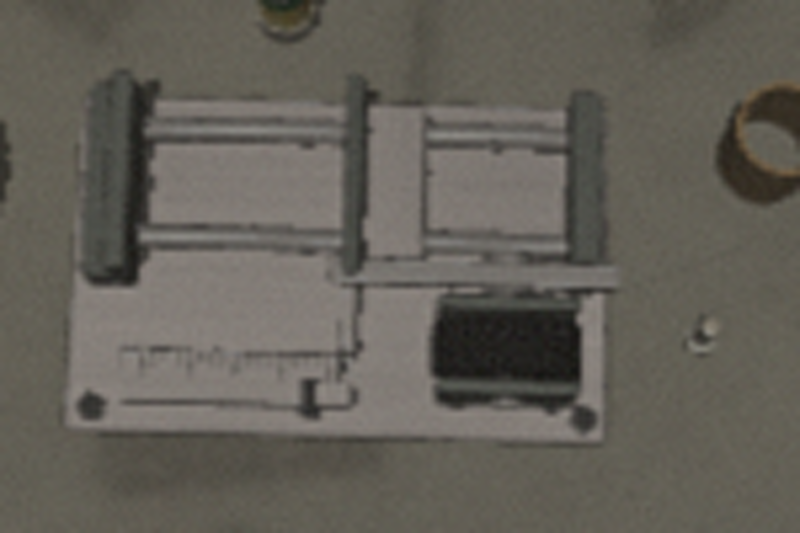

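```bash
cat >> h.py <<'E'
YAW=np.deg2rad(4.5); O=np.array([.5646,.0473,0])+.0125*np.array([-np.sin(YAW),np.cos(YAW),0])
RF=R.from_euler("z",YAW).as_matrix()
W=lambda p: O+np.asarray(p,float)@RF.T
F=lambda P: (np.asarray(P)-O)@RF
E
python3 - <<'E'
from h import *
np.set_printoptions(precision=4,suppress=True)
print("wheel",W([-.04,-.085,.07]))
out=[]
for n,b in(("scene",(150,160,300,260)),("top",(180,160,330,260))):
    C=cam(n);im=np.load(n+".npy")[b[1]:b[3],b[0]:b[2]]; s=5.3
    im=cv2.resize(im,None,fx=s,fy=s,interpolation=cv2.INTER_CUBIC)[:, :795]
    im=np.clip(im.astype(int)*1.4,0,255).astype(np.uint8)
    def L(ps,c):
        q=(proj(C,W(ps))+.5-np.array(b[:2]))*s
        cv2.polylines(im,[np.int32(q)],True,c,1)
    L([[-.075,-.13,.01],[.075,-.13,.01],[.075,.105,.01],[-.075,.105,.01]],(255,0,0))
    L([[-.063,-.02,.024],[-.041,-.02,.024],[-.041,.08,.024],[-.063,.08,.024]],(0,255,0))
    L([[-.0605,-.115,.062],[-.0195,-.115,.062],[-.0195,-.055,.062],[-.0605,-.055,.062]],(255,255,0))
    L([[-.051,-.085,.07],[-.029,-.085,.07]],(0,255,255))
    L([[-.052,-.015,.0375],[-.04,-.015,.0375]],(255,0,255))
    out.append(im)
h=np.vstack(out); print(h.shape); save("ov",cv2.resize(h,(450,600))); save("ov1",out[0]); save("ov2",out[1])
E
```

```text
wheel [ 0.5304 -0.0281  0.07  ]
(1060, 795, 3)
```

View pics/ov1.png

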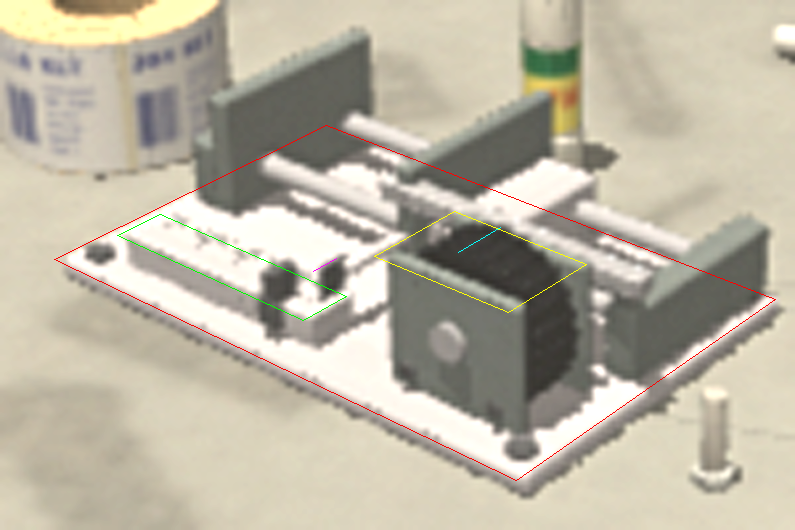

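View pics/ov2.png

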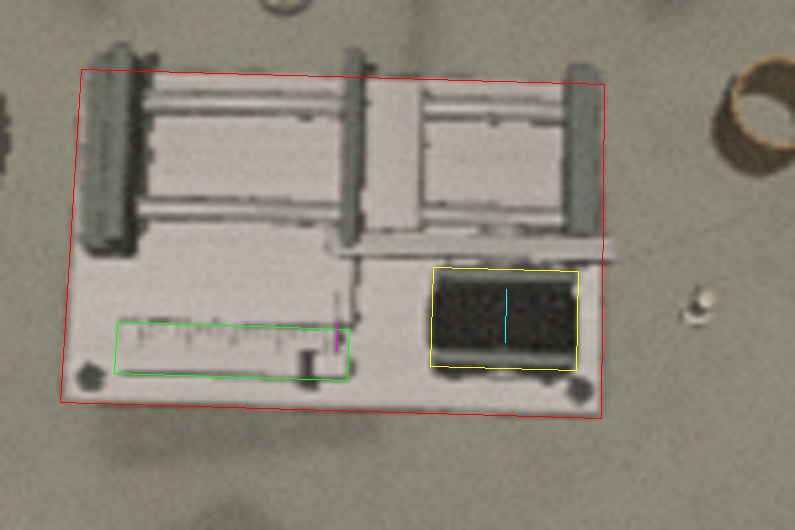

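Call:
move_arm(moves=[[[0,0,0,0.12,255],[0,0,0,0.12,255],[2.9,-5.1,0,0,255],[2.9,-5.1,0,0,255],[2.9,-5.1,0,0,255],[2.9,-5.1,0,0,255],[2.9,-5.1,0,0,255],[2.9,-5.1,0,0,255]]], newtons=30)

```text
clock: 2.1
ee_pos: [0.3781, -0.3673, 0.4051]
orientation: [0.999, 0.04, 0.0, 0.0]
wrist_force: [0.9, 0.1, -0.0]
finger_gap: 0.0002
grip_force: 0.0
```

Call:
move_arm(moves=[[[2.9,-5.1,0,0,255],[2.9,-5.1,0,0,255],[2.9,-5.1,0,0,255],[2.9,-5.1,0,0,255],[2.9,-5.1,0,0,255],[0,0,0,0,255]]])

```text
clock: 2.85
ee_pos: [0.5036, -0.0976, 0.4051]
orientation: [0.999, 0.046, 0.001, -0.001]
wrist_force: [-0.0, -0.5, -0.0]
finger_gap: -0.0002
grip_force: 0.0
```

```bash
cat > look.py <<'E'
from h import *
import sys
np.set_printoptions(precision=4,suppress=True)
s=observe(); q=R.from_quat(s["orientation"]).as_matrix(); tip=np.array(s["ee_pos"])+q[:,2]*.173
print("t",s["clock"],"tip fixture",F(tip)*1000,"yawx",np.arctan2(q[1,0],q[0,0])-YAW,"zax",q[:,2],"f",np.array(s["wrist_force"]),"gap",s["finger_gap"])
C=cam("wrist"); im,d=eyes.capture("wrist"); np.save("wrist.npy",im);np.save("wrist_d.npy",d); np.savez("wc.npz",K=C[0],e=C[1],R=C[2])
save(sys.argv[1],im)
for t in("pointer","gauge_mark","adjuster_wheel"):
    for o in eyes.search_frame("wrist",t)[:2]: print(t,round(o["conf"],2),o["location"],F(atz(C,o["location"],.037))*1000)
E
python3 look.py w1
```

```text
t 2.85 tip fixture [ -71.6734 -151.7998  232.1476] yawx 0.012707786366603538 zax [ 0.0027  0.0023 -1.    ] f [-0.0163 -0.5281 -0.0277] gap -0.00021463808745973156
pointer 0.61 [153.2, 81.1] [ 25.2897 -33.0357  37.    ]
adjuster_wheel 0.75 [200.1, 139.0] [-37.3319 -81.6546  37.    ]
```

View pics/w1.png

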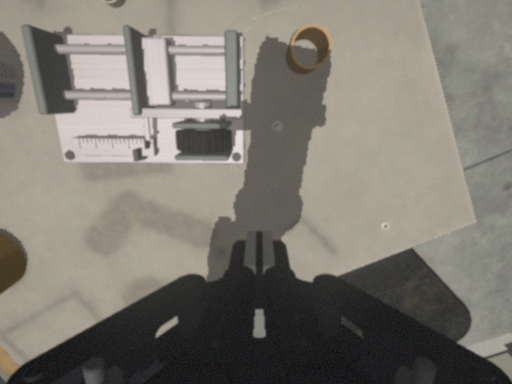

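```bash
cat > m.py <<'E'
from h import *
np.set_printoptions(precision=2,suppress=True)
z=np.load("wc.npz");C=(z["K"],z["e"],z["R"]);d=np.load("wrist_d.npy");im=np.load("wrist.npy")
print(C[1])
vv,uu=np.mgrid[0:384,0:512]; P=C[1]+(np.stack([uu,vv,np.ones_like(uu)],-1)@np.linalg.inv(C[0]).T@C[2].T)*d[...,None]
f=F(P)*1000
# fit
m=((f[...,2]>5)&(abs(f[...,0])<95)&(f[...,1]>-150)&(f[...,1]<125)&(f[...,2]<80)).astype(np.uint8)
nl,lab,st,ce=cv2.connectedComponentsWithStats(m,connectivity=4);k=1+st[1:,4].argmax()
print("rect in fixture coords (expect 0,-12.5)",cv2.minAreaRect(f[lab==k][:,:2].astype(np.float32)))
w=(f[...,2]>63)&(f[...,2]<75)&(abs(f[...,0]+40)<15)&(abs(f[...,1]+85)<25); print("wheel",w.sum(),f[w].mean(0),f[w][:,2].max(),f[w][:,0].min(),f[w][:,0].max())
# high bits over the rail
h=(f[...,2]>29)&(f[...,2]<45)&(f[...,0]>-66)&(f[...,0]<-36)&(f[...,1]>-30)&(f[...,1]<30)
for v,u in np.argwhere(h): print((u,v),f[v,u],im[v,u].sum())
c=im[90:175,40:260]; save("z"+str(int(observe()["clock"]*100)),cv2.resize(c,(792,306),interpolation=cv2.INTER_CUBIC))
E
python3 m.py
```

```text
[ 0.58 -0.09  0.37]
rect in fixture coords (expect 0,-12.5) ((1.9021148681640625, -13.296913146972656), (150.46405029296875, 234.930419921875), 0.17143040895462036)
wheel 660 [-37.65 -86.56  67.  ] 71.64136176215051 -54.975384844056 -26.74919415359837
(np.int64(145), np.int64(138)) [-37.15 -16.95  35.75] 478
(np.int64(146), np.int64(138)) [-37.15 -18.06  35.6 ] 572
(np.int64(147), np.int64(138)) [-37.05 -19.5   36.29] 623
(np.int64(148), np.int64(138)) [-37.07 -20.55  35.99] 628
(np.int64(149), np.int64(138)) [-37.23 -21.19  34.59] 558
(np.int64(143), np.int64(139)) [-38.11 -15.18  37.49] 497
(np.int64(144), np.int64(139)) [-38.09 -16.37  37.55] 410
(np.int64(145), np.int64(139)) [-38.25 -16.99  36.17] 410
(np.int64(146), np.int64(139)) [-38.32 -17.9   35.5 ] 528
(np.int64(147), np.int64(139)) [-38.05 -19.87  37.55] 601
(np.int64(148), np.int64(139)) [-38.34 -20.11  35.13] 601
(np.int64(149), np.int64(139)) [-38.25 -21.52  35.77] 553
(np.int64(150), np.int64(139)) [-38.6  -21.61  32.9 ] 499
(np.int64(143), np.int64(140)) [-39.21 -15.25  37.98] 536
(np.int64(144), np.int64(140)) [-39.
[... 7267 characters left out ...]
 425
(np.int64(135), np.int64(160)) [-63.39  -2.28  35.9 ] 379
(np.int64(136), np.int64(160)) [-63.07  -4.13  37.42] 371
(np.int64(137), np.int64(160)) [-63.06  -5.32  37.4 ] 365
(np.int64(138), np.int64(160)) [-63.33  -5.91  35.99] 371
(np.int64(139), np.int64(160)) [-64.05  -5.56  32.34] 437
(np.int64(140), np.int64(160)) [-64.56  -5.67  29.73] 484
(np.int64(133), np.int64(161)) [-64.53   0.02  36.44] 526
(np.int64(134), np.int64(161)) [-64.49  -1.22  36.54] 493
(np.int64(135), np.int64(161)) [-64.33  -2.73  37.25] 472
(np.int64(136), np.int64(161)) [-64.48  -3.57  36.43] 463
(np.int64(137), np.int64(161)) [-64.59  -4.51  35.84] 460
(np.int64(138), np.int64(161)) [-64.79  -5.25  34.78] 474
```

Call:
move_arm(moves=[[[1.1,-1.2,4.7,0.012,255],[1.1,-1.2,4.7,0,255],[1.1,-1.2,4.7,0,255],[0,0,0,0,255]]])

```text
clock: 3.55
ee_pos: [0.5305, -0.0654, 0.2609]
orientation: [0.999, 0.034, -0.004, -0.0]
wrist_force: [-1.1, 0.5, 1.0]
finger_gap: 0.0001
grip_force: 0.0
```

```bash
sed -i '/^for v,u/d' m.py; sed -n 1,5p look.py > st.py; python3 st.py
```

```text
t 3.55 tip fixture [ -44.1119 -122.0387   87.9513] yawx -0.010484827046987374 zax [-0.0072  0.0002 -1.    ] f [-1.0582  0.4671  1.0198] gap 0.00012430439817256729
```

Call:
move_arm(moves=[[[0.5,-0.4,0,0,255],[0,0,0,0,255],[0,0,0,0,255]]])

```text
clock: 3.92
ee_pos: [0.5365, -0.0611, 0.2654]
orientation: [0.999, 0.034, 0.001, 0.0]
wrist_force: [-0.3, 0.6, 0.7]
finger_gap: -0.0
grip_force: 0.0
```

```bash
python3 st.py
```

```text
t 3.925 tip fixture [ -35.9872 -118.4437   92.3995] yawx -0.01062794903887039 zax [ 0.0029 -0.0004 -1.    ] f [-0.3157  0.6372  0.6661] gap -3.235213156089558e-05
```

Call:
move_arm(moves=[[[-0.2,-0.3,1.2,0,255],[0,0,1.15,0,255],[0,0,0,0,255],[0,0,0,0,255]]])

```text
clock: 4.42
ee_pos: [0.534, -0.0576, 0.2398]
orientation: [0.999, 0.034, -0.0, -0.0]
wrist_force: [0.8, 0.9, -0.5]
finger_gap: -0.0001
grip_force: 0.0
```

```bash
python3 st.py
```

```text
t 4.425 tip fixture [ -38.8185 -114.6879   66.8215] yawx -0.00977531339242746 zax [-0.0007 -0.     -1.    ] f [ 0.809   0.9473 -0.4888] gap -5.678025876995591e-05
```

Call:
move_arm(moves=[[[0,-0.6,-0.15,0,255],[0,-0.6,0,0,255],[0,-0.6,0,0,255],[0,-0.6,0,0,255],[0,-0.6,0,0,255],[0,0,0,0,255]]])

```text
clock: 5.18
ee_pos: [0.5321, -0.0267, 0.243]
orientation: [0.999, 0.035, 0.0, -0.0]
wrist_force: [-1.6, 0.8, 11.6]
finger_gap: 0.0001
grip_force: 5.5
```

```bash
python3 st.py
```

```text
t 5.175 tip fixture [-38.094  -83.7049  70.0192] yawx -0.008735363521811187 zax [ 0.0006  0.0004 -1.    ] f [-1.638   0.755  11.5658] gap 9.246251799964047e-05
```

Call:
move_arm(moves=[[[0,-0.6,0,0,255],[0,-0.6,0,0,255],[0,-0.6,0,0,255],[0,-0.5,0,0,255],[0,0,-2,0,255],[0,2,-2,0,255],[0,0,0,0,255]]])

```text
clock: 6.05
ee_pos: [0.5323, -0.0258, 0.2826]
orientation: [0.999, 0.033, 0.001, 0.0]
wrist_force: [-0.6, -0.3, -0.3]
finger_gap: 0.0
grip_force: 0.0
```

```bash
python3 st.py; python3 look.py w2; python3 m.py; python3 - <<'E'
from h import *
z=np.load("wc.npz");C=(z["K"],z["e"],z["R"]);print(proj(C,W([[-.05,-.015,.037],[-.06,-.003,.037],[-.038,-.086,.07]])))
E
```

```text
t 6.05 tip fixture [-37.4502 -82.9914 109.6122] yawx -0.012399324668859318 zax [ 0.0028 -0.0007 -1.    ] f [-0.5629 -0.288  -0.3112] gap 3.431170657220628e-06
t 6.05 tip fixture [-37.4502 -82.9914 109.6122] yawx -0.012399324668859318 zax [ 0.0028 -0.0007 -1.    ] f [-0.5629 -0.288  -0.3112] gap 3.431170657220628e-06
pointer 0.71 [176.0, 127.9] [ 21.6571 -22.2083  37.    ]
gauge_mark 0.62 [165.6, 227.0] [-57.4322  -5.9083  37.    ]
adjuster_wheel 0.74 [262.6, 207.5] [-41.4888 -85.2318  37.    ]
[ 0.61 -0.02  0.25]
rect in fixture coords (expect 0,-12.5) ((2.31011962890625, -13.469406127929688), (149.80821228027344, 234.96995544433594), 0.0779840275645256)
wheel 1464 [-36.56 -85.14  66.85] 71.40673356309011 -54.03348782368165 -26.34786167037377
[[175.82847951 218.43107639]
 [162.39530243 229.91915973]
 [264.31225938 219.66432465]]
```

View pics/w2.png

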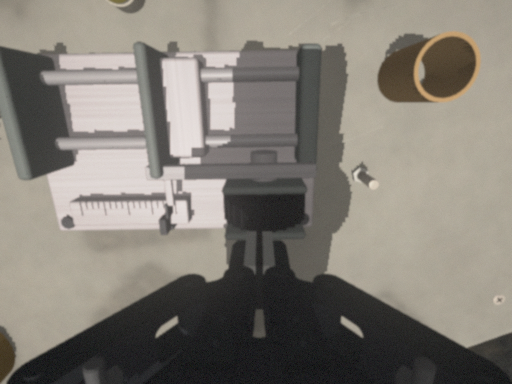

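```bash
cat >> m.py <<'E'
for nm,a,b in(("pointer",-47,-39),("tab",-62,-54)):
    h=(f[...,2]>35.5)&(f[...,2]<41)&(f[...,0]>a)&(f[...,0]<b)&(f[...,1]>-30)&(f[...,1]<30)
    y=f[h][:,1]; print(nm,h.sum(),np.percentile(y,[3,25,50,75,97]))
    rows=np.unique(np.argwhere(h)[:,0]); mids=[ (f[v][h[v]][:,1].min()+f[v][h[v]][:,1].max())/2 for v in rows]; print("  rowmid",np.array(mids))
E
python3 m.py
```

```text
[ 0.61 -0.02  0.25]
rect in fixture coords (expect 0,-12.5) ((2.31011962890625, -13.469406127929688), (149.80821228027344, 234.96995544433594), 0.0779840275645256)
wheel 1464 [-36.56 -85.14  66.85] 71.40673356309011 -54.03348782368165 -26.34786167037377
pointer 32 [-9.46 -8.53 -7.94 -7.28 -6.47]
  rowmid [-8.47 -7.42 -7.6  -7.9  -7.73 -8.08 -8.04 -7.5  -7.89 -8.4 ]
tab 59 [-5.88 -4.6  -3.18 -1.63 -0.29]
  rowmid [-3.11 -3.08 -2.52 -3.02 -3.03 -3.16 -3.26 -3.53 -2.93]
```

Call:
move_arm(moves=[[[-0.05,3.2,0,0,255],[0,0,2,0,255],[0,0,2,0,255],[0,0,0,0,255],[0,-0.6,0,0,255],[0,-0.6,0,0,255],[0,-0.6,0,0,255],[0,-0.6,0,0,255]]])

```text
clock: 7.25
ee_pos: [0.5322, -0.0328, 0.243]
orientation: [0.999, 0.034, 0.001, 0.0]
wrist_force: [-2.0, -2.9, 12.2]
finger_gap: -0.0002
grip_force: 5.8
```

Call:
move_arm(moves=[[[0,-0.6,0,0,255],[0,0,0,0,255],[0,0,-2,0,255],[0,0,-2,0,255],[0,0,0,0,255],[0,0,0,0,255]]])

```text
clock: 8.0
ee_pos: [0.5312, -0.0263, 0.2813]
orientation: [0.999, 0.035, -0.0, -0.0]
wrist_force: [-1.3, -0.5, -0.5]
finger_gap: -0.0003
grip_force: 0.0
```

```bash
python3 look.py w3; python3 m.py
```

```text
t 8.0 tip fixture [-39.1903 -83.2574 108.3281] yawx -0.009264787041849812 zax [-0.0005  0.0002 -1.    ] f [-1.2801 -0.5371 -0.5022] gap -0.0002618058083864798
pointer 0.57 [167.5, 123.6] [ 22.7361 -16.7345  37.    ]
gauge_mark 0.69 [165.1, 223.9] [-56.3862  -6.4583  37.    ]
adjuster_wheel 0.74 [264.0, 206.5] [-42.1308 -86.5363  37.    ]
[ 0.61 -0.02  0.25]
rect in fixture coords (expect 0,-12.5) ((2.3171844482421875, -13.54473876953125), (149.54019165039062, 234.78208923339844), 0.18977659940719604)
wheel 1566 [-36.68 -85.91  66.59] 71.17583627380488 -54.893125665724796 -26.358198372910532
pointer 38 [-5.18 -2.82 -2.49 -1.43 -0.98]
  rowmid [-3.71 -2.13 -1.9  -1.81 -1.7  -2.15 -2.36 -2.27 -2.26 -2.06]
tab 67 [-5.68 -4.65 -3.23 -1.92 -0.27]
  rowmid [-3.14 -3.45 -3.09 -3.15 -3.   -2.98 -3.07 -2.78 -3.54 -3.41]
```

Call:
move_arm(moves=[[[-1,4,-4,0,255],[-1,4,-4,0,255],[0,0,0,0,255],[0,0,0,0,255],[0,0,0,0,255]]])

```text
clock: 8.82
ee_pos: [0.5168, -0.1064, 0.3604]
orientation: [0.999, 0.036, -0.001, -0.001]
wrist_force: [0.2, -0.1, -0.3]
finger_gap: -0.0002
grip_force: 0.0
```

```bash
python3 look.py w4; python3 m.py; ls pics; python3 - <<'E'
from h import *
im=np.load("wrist.npy");z=np.load("wc.npz");C=(z["K"],z["e"],z["R"]);u,v=proj(C,W([-.05,-.003,.037])).astype(int)
c=im[v-25:v+25,u-40:u+40]; save("c4",cv2.resize(c,(480,300),interpolation=cv2.INTER_CUBIC)); print(observe()["wrist_force"])
E
```

```text
t 8.825 tip fixture [ -60.1449 -161.7174  187.4173] yawx -0.007292459858967537 zax [-0.0026  0.0011 -1.    ] f [ 0.234  -0.0965 -0.3082] gap -0.0001641925532877505
pointer 0.81 [109.3, 93.5] [ 24.4471 -16.9797  37.    ]
gauge_mark 0.66 [112.3, 174.7] [-56.2809  -6.7816  37.    ]
adjuster_wheel 0.75 [182.9, 158.2] [-39.2841 -82.5308  37.    ]
[ 0.59 -0.1   0.33]
rect in fixture coords (expect 0,-12.5) ((1.9072418212890625, -13.22222900390625), (150.50811767578125, 235.441162109375), 0.17694596946239471)
wheel 913 [-37.24 -86.77  66.66] 71.03027302580699 -54.45036985066552 -26.54521753678241
pointer 26 [-3.82 -2.82 -2.39 -1.5  -0.76]
  rowmid [-2.99 -2.19 -2.04 -1.45 -2.01 -2.23 -2.48 -1.62]
tab 43 [-6.02 -4.65 -2.89 -1.99 -0.38]
  rowmid [-3.38 -2.99 -3.19 -3.05 -2.34 -2.93 -3.12 -3.4 ]
both.png
ov.png
ov1.png
ov2.png
scene.png
top.png
topc.png
w1.png
w2.png
w3.png
w4.png
z305.png
z625.png
z819.png
z902.png
[-0.67127905 -0.3559951  -0.04352913]
```

View pics/c4.png

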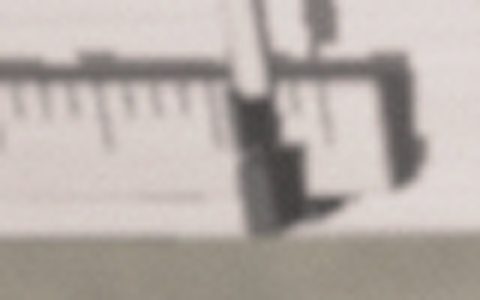

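The crop shows the pointer (about (255,115)) directly opposite the tab (about (260,190)). Depth puts it about 1 mm off the tab's middle, within the 3 mm limit, so I'm handing in.

```bash
python3 -c "
from h import *
print(r.finish_job())"
```

```text
the job is handed in; nothing more can be done
None
```

The job is handed in: two strokes on the wheel closed the guide until the pointer stood about 1 mm past the middle of the gauge tab (limit 3 mm), the hand was clear, and the simulator returned no verdict.

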